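# Unload the mini centrifuge and hold the sample up to the inspection camera

### The job

The spin is over: swing the centrifuge's clear lid all the way back and leave it open, then return the black-capped balance vial from the rotor to any free hole of the white vial rack, standing fully down in it. Then take the white-capped sample vial out of the rotor and hold it upright in the air in front of the lens of the inspection stand, the middle of its glass at lens height and on the lens's line, midway between lens and lit panel. Finish while still holding it there, steady; do not lay or drop the sample on the worktop, bump the inspection stand or disturb the other things.

Things in the scene. Friction and masses are not known exactly. Their poses are not given: they have to be found in the camera images.
- lid (a joint): lid of the mini centrifuge, rad: 0 shut, 1.75 fully back against its stop. Hinge friction keeps it wherever it is left; about 1.5 N lifts it at the tab. It starts shut or a little ajar (up to 0.12)
- centrifuge: mini centrifuge, fixed: round white tub 145 mm across, top edge 80 mm above the worktop, blue band, clear domed lid (top 117 mm high when shut). Origin on the rotor axis at the underside; its x axis points from the front (control panel, lid tab) to the hinge at the back, z up. The control panel at the front reaches out to x = -90 mm and is 40 mm high
- lid_tab (a point): centre of the blue tab at the lid's front edge, the part to open it by: a block 24 mm (along the centrifuge's x) x 26 mm (along y) x 10 mm high; it stands clear of the tub, with a free side to left and right. Pinched across its 26 mm it can turn between the fingers while the lid swings. It lies 170 mm ahead of and 6 mm above the hinge axis when the lid is shut
- lid_hinge (a point): point on the lid's hinge axis, 79 mm behind the rotor axis, 77.5 mm above the worktop; the axis runs along the centrifuge's y, and the lid opens upward and back
- sample_vial: closed glass sample vial with a white screw cap and yellow contents, 16.4 mm diameter (cap too), 59 mm tall, the cap being the top 11 mm, 15 to 25 g. Origin: centre of its underside; z runs along its axis to the cap. At the start it stands in a sleeve of the rotor; pull it out along its own axis
- rotor: blue rotor in the tub, may stand at any angle and turns at a touch. Origin on its axis; z up. Four sleeves (19 mm bore) 90 deg apart, at its +-x and +-y, lean 25 deg (0.436 rad), mouths up and inward, highest rim 79 mm above the worktop. A seated vial has 32 mm in the sleeve and 27 mm standing out: underside 46 mm from the rotor axis, 45 mm above the worktop; cap top 21 mm from it, 100 mm up
- sample_glass (a point): middle of the sample vial's glass, on its axis, 24 mm above its underside
- balance_vial: closed glass balance vial with a black screw cap and clear contents, otherwise like the sample vial; it stands in the sleeve across the rotor from the sample, leaning the other way
- vial_rack: fixed white plastic block, 68 mm (x) x 130 mm (y) x 36 mm high, with two rows of four round holes, 21 mm across with chamfered mouths and 31 mm deep: centres at x = +-15.5 mm, y = +-15.5 and +-46.5 mm. Origin: centre of its underside; a seated vial's underside is 5 mm above that and 28 mm of it stand out
- rack_vial_0: black-capped vial with yellow contents that stays in its rack hole at x = +15.5, y = -46.5 mm; origin as for the sample vial
- rack_vial_1: another such vial that stays in the rack hole at x = +15.5, y = -15.5 mm
- inspection_stand: fixed stand: dark base plate 290 x 90 mm, 13 mm high, with a black camera on a column at one end (lens 130 mm above the worktop, column top 162 mm) and a lit white panel 96 mm wide at the other (top 164 mm high). Origin: centre of the underside; its x axis points from the lens to the panel. The free gap between lens and panel is 200 mm, from x = -84 to +114 mm
- focus (a point): the place for the middle of the sample's glass: the point on the lens's line midway between lens and panel, 130 mm above the worktop; axes as the stand's
- flask: conical flask with yellow contents, 65 mm wide, 104 mm high, a bystander; origin at its underside
- dropper_bottle: dropper bottle with yellow contents and black rubber bulb, 38 mm wide, 102 mm high, a bystander; origin at its underside

How it is judged:
By the outcome, as a careful person would: the job done as asked, in the order asked, and still so for the second after the job is handed in, while the arm keeps its last pose, push and grip.
It also fails if it takes over 67 s, if anything falls off the work surface, if the arm or the gripper's body presses on something with over 40 N, if the wrist force passes 120 N, or if a joint passes its speed limit or range.

### The arm

A 6-joint arm with a two-finger parallel gripper is mounted at the origin on a cart in front of the work surface, level with it; the furniture and walls round the work are solid. World frame = base frame: x ahead of the robot, y to its left, z up, the work surface at z = 0. Lengths are in mm, angles in rad, forces in N, time in s.
With the tool pointing down it reaches from about 275 to 1000 mm from the base axis. Payload 8.4 kg.
Tool frame: the origin (TCP) lies on the centre line of the jaws, within the pads' length; the fingertips stand 17 mm ahead of it and the grasp point (between the pads) lies 2 mm behind it (r.tcp_to_tips is the z of the fingertips in the tool frame, in mm); z points along the fingers, y is the direction in which the jaws open and shut (so a half turn about z gives the same grasp; the last joint's range is limited). The gripper opens to 85 mm and grips with 20 to 120 N. Pads are 22 mm wide; open, the fingers measure 114 mm over their backs; the gripper's body (76 mm by 85 mm) begins 54 mm behind the grasp point. The pads swing forward as they close: fully open they stand 13 mm farther back than shut.
Start: joints at [1.331, 0.353, 1.633, -0, 1.155, -0.002], TCP at [147.226, 607.414, 213.181] pointing down, gripper open.
Joint ranges: [-2.63, 2.63], [-0.92, 2.1], [0.06, 2.66], [-1.3, 4.44], [0, 2.69], [-3.02, 3.02]. Speed limits (rad/s): [2.22, 2.22, 2.79, 3.14, 3.14, 3.14].

### API

Orientations are given as [roll, pitch, yaw] about the fixed x, y, z axes, in that order (R = Rz(yaw) Ry(pitch) Rx(roll)).
In Python, from rig import r, cams, job gives the robot as it stands.
- The arm moves only by the tool drive_tool, never from a script. Its argument "deltas" is a list of rows, each a list of 4 numbers: the shift along the tool's x, y, z in cm, then the turn about the tool's z in rad. In form: [[x, y, z, roll], ...]. A call has 1 to 12 rows; each row shifts and turns the commanded pose from where the row before left it, along the tool's axes as they then stand; what a row does not reach is not made up. A row lasts 1/12 s, in which the tool goes at most 41.7 mm and 7.16 degrees, less where a joint would pass 70% of its speed; a pose out of reach is approached as far as the arm can. A call with a gripper value outside its range is refused whole. "jaw" is the closure, from 0 (fully open) to 1 (shut), set as the call begins (left out, the last holds). The fingers move at their own pace and stop on an object; "force" is the grip in N (left out, the last holds). Time passes only in rows, so rows that do not move let the fingers close. It gives the time, the measured TCP pose, the force and the opening at its end, in the units of the state.
- r.sense(): the state, without advancing time (a new reading comes with each control period).
- cams.grab_frame(name): name is "side" or "top" or "wrist"; returns (picture, depth): 480x640x3 uint8, red, green, blue; 480x640 float32, mm along the optical axis (not along the pixel's ray), 0 where there is no reading.
- cams.camera_params(name): a dict with "fx", "fy", "cx", "cy" (pixels), "R" (3x3) and "t" (3): a world point X has camera coordinates R X + t. Camera axes: x right, y down, z forward; pixel columns grow to the right and rows downward; lengths in mm; the calibration is good to about 2 mm. A picture is of the moment at which its call begins: read the wrist's pose just before it. camera_params takes no time and is no camera call; for the wrist camera it gives the pose at the moment of the call.
- job.sign_off(): hands the job in, once; it reports no verdict.
The state is a dict: "clock": time; "qpos": joint angles; "qvel": joint speeds; "joint_efforts": joint torques, N m; "eef_pos": TCP position; "tcp_rot": TCP orientation; "contact_force": force on the tool from outside, world axes, zero at the start; "wrist_torque": the same for the moment, N m; "opening": opening from 0.0 (shut) to 1.0 (fully open).
Only numpy, scipy, OpenCV 4.12 (cv2) and the standard library are available. Lean on these libraries where they do the work, as an engineer would, in place of code of your own. Each camera call takes 0.05 s, during which the arm holds its last target. There are 200 camera calls.

## Working session

There is one attempt and no reset: what is moved stays moved. The work goes in short steps, Python scripts to look and compute and a tool call to move; the robot and the scene stay as the last step left them, time stands still between calls to the robot, and variables do not carry over. Pictures are saved under pics/ and viewed, about 8 in all and at most 12, crops included, and the job is handed in when it is done.

Besides the shell and the picture viewer there is one more tool, called after "Call:" by a JSON object that holds its "method" and its "body", one argument or row to a line. drive_tool: Moves the arm, as the interface text tells. Its arguments: {"type":"object","properties":{"deltas":{"type":"array"},"jaw":{"type":"number"},"force":{"type":"number"}},"required":["deltas"]}

```bash
mkdir -p pics; ls; python3 - <<'E'
from rig import r,cams,job
import cv2
print(r.sense())
for n in ["side","top","wrist"]:
    p=cams.camera_params(n); im,d=cams.grab_frame(n)
    print(n,p)
    cv2.imwrite(f"pics/{n}0.png",im[:,:,::-1])
    import numpy as np; np.savez(f"pics/{n}0.npz",im=im,d=d,**{k:np.array(v) for k,v in p.items()})
E
```

```text
pics
{'clock': 0.0, 'qpos': array([ 1.33059808e+00,  3.53643528e-01,  1.63415564e+00,  2.48878513e-05,
        1.15517004e+00, -2.39157504e-03]), 'qvel': array([-0.00222755, -0.00062434,  0.00036728,  0.00073554, -0.00197529,
       -0.00071208]), 'joint_efforts': array([-9.55306677e-04, -6.05265069e+01, -3.42051423e+01,  6.26706128e-05,
        9.62354417e-03, -2.30147157e-05]), 'eef_pos': array([147.09939824, 606.9248975 , 212.45536962]), 'tcp_rot': array([-3.14021615e+00, -2.60472093e-05,  2.90377590e+00]), 'contact_force': array([0.41110856, 0.59929184, 0.04339409]), 'wrist_torque': array([ 0.01880128,  0.03937298, -0.04211176]), 'opening': 1.001639210430993}
side {'fx': 591.848958792828, 'fy': 591.848958792828, 'cx': 319.0816959810556, 'cy': 244.43651054106803, 'R': array([[-0.98719124, -0.15944235,  0.00562033],
       [-0.06772208,  0.38688582, -0.91963747],
       [ 0.14445474, -0.90823868, -0.39272806]]), 't': array([ 571.62695856,  111.46464595, 1307.24790889])}
top {'fx': 549.5968641625999, 'fy': 549.5968641625999, 'cx': 321.0533462926911, 'cy': 235.6085069602199, 'R': array([[-0.02384915, -0.99968963, -0.00720106],
       [-0.99562209,  0.02440206, -0.09022858],
       [ 0.0903763 ,  0.00501766, -0.99589505]]), 't': array([  93.47886247,  606.29933412, 1211.27418994])}
wrist {'fx': 345.73913410163635, 'fy': 345.73913410163635, 'cx': 319.38223512089405, 'cy': 236.56024413270364, 'R': array([[ 2.34539157e-01,  9.72106261e-01, -8.94904319e-04],
       [ 9.27302757e-01, -2.23453010e-01,  3.00297102e-01],
       [ 2.91720724e-01, -7.12612766e-02, -9.53845296e-01]]), 't': array([-624.73054475,  -40.05740838,  379.08919719])}
```

View pics/top0.png

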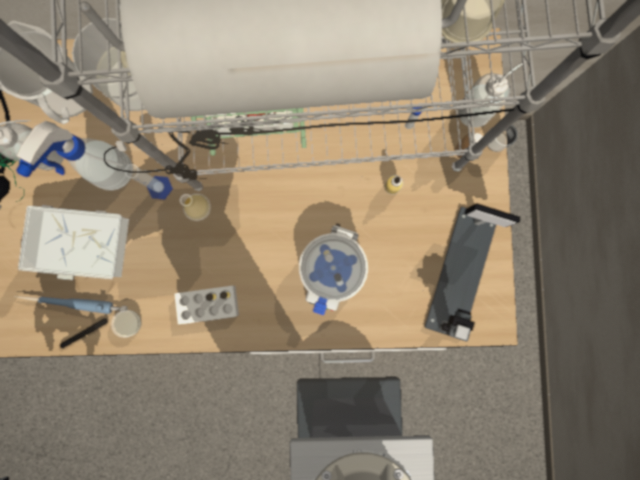

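View pics/side0.png

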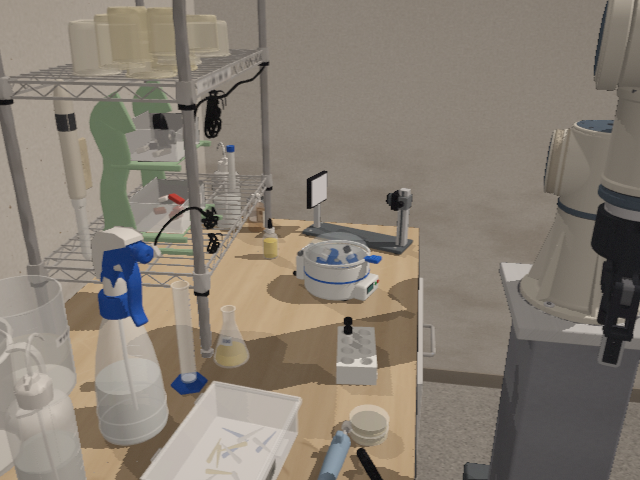

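The top view shows the centrifuge at about (333,267) with its blue tab at (320,306). The rack is at (205,305), with its black-capped vials at (210,297) and (224,296). The stand runs from the panel at (490,215) to the lens at (460,325), the flask is at (195,207) and the dropper bottle at (395,184). The side view agrees with this layout.

```bash
cat > h.py <<'E'
import numpy as np, cv2
from rig import r,cams,job
def load(n):
    return np.load(f"pics/{n}.npz")
def snap(n,tag):
    p=cams.camera_params(n); im,d=cams.grab_frame(n)
    np.savez(f"pics/{tag}.npz",im=im,d=d,**{k:np.array(v) for k,v in p.items()})
    return load(tag)
def onz(p,u,v,z):
    R=p["R"];t=p["t"];C=-R.T@t
    w=R.T@np.array([(u-p["cx"])/p["fx"],(v-p["cy"])/p["fy"],1.])
    return C+w*(z-C[2])/w[2]
def proj(p,X):
    c=p["R"]@np.asarray(X,float)+p["t"]
    return p["fx"]*c[0]/c[2]+p["cx"],p["fy"]*c[1]/c[2]+p["cy"]
def cloud(p):
    d=p["d"];v,u=np.mgrid[:480,:640]
    c=np.stack([(u-p["cx"])/p["fx"]*d,(v-p["cy"])/p["fy"]*d,d],-1)
    return (c-p["t"])@p["R"]   # world, HxWx3
def blobs(mask,amin=8):
    n,l,s,c=cv2.connectedComponentsWithStats(mask.astype(np.uint8))
    return [(s[i,4],c[i],s[i,:4],l==i) for i in range(1,n) if s[i,4]>=amin]
def crop(p,x0,y0,x1,y1,k,name):
    im=p["im"][y0:y1,x0:x1,::-1]
    cv2.imwrite(f"pics/{name}.png",cv2.resize(im,None,fx=k,fy=k,interpolation=cv2.INTER_CUBIC))
E
python3 - <<'E'
from h import *
p=load("top0"); crop(p,280,200,530,350,3.2,"topcrop")
hsv=cv2.cvtColor(p["im"],cv2.COLOR_RGB2HSV); W=cloud(p)
np.set_printoptions(precision=1,suppress=True)
m=(hsv[...,0]>105)&(hsv[...,0]<130)&(hsv[...,1]>150); m[:, :280]=0;m[:,400:]=0;m[:220]=0
for a,c,s,l in blobs(m): print("blue",a,c,s,onz(p,*c,88), np.median(W[l],0))
# heights in regions
for name,(x0,y0,x1,y1),lo in [("rack",(165,275,250,335),25),("cent",(290,225,380,320),60),("stand",(420,195,525,345),8)]:
    w=W[y0:y1,x0:x1]; q=(p["d"][y0:y1,x0:x1]>0)&(w[...,2]>lo)
    for a,c,s,l in blobs(q,30): 
        pts=w[l][:,:2].astype(np.float32); print(name,a,c+[x0,y0],cv2.minAreaRect(pts),np.median(w[l][:,2]),w[l][:,2].max())
    
m=(p["im"].sum(-1)<110)
for a,c,s,l in blobs(m): 
    if a<400: print("dark",a,c,s,np.median(W[l],0))
E
```

```text
blue 69 [319.6 307.6] [315 303  10  10] [449.9  85.2  88. ] [449.5  84.5  96.8]
rack 1452 [206.6 303.7] ((460.89990234375, 338.692138671875), (68.01251983642578, 131.92625427246094), 6.442899227142334) 36.54129504557864 67.8949205181598
cent 4058 [333.5 267.1] ((535.5247192382812, 51.98980712890625), (171.63558959960938, 149.4305419921875), 19.125856399536133) 114.82710427495252 127.31915817625872
stand 5681 [464.8 269. ] ((519.7003784179688, -236.77081298828125), (98.06427001953125, 289.30096435546875), 70.36225128173828) 14.598827462269332 170.30663079308653
dark 42 [584.   54.5] [580  49  13  10] [ 751.5 -230.2  652.4]
dark 12 [78.7 91. ] [77 88  4  7] [723.8 348.  653.8]
dark 56 [  4.1 105.6] [ 0 92  9 28] [933.9 812.6  14.7]
dark 9 [519.6 108.9] [518 106   5   6] [ 754.6 -226.7  451.8]
dark 8 [  5.8 161.1] [  4 160   4   3] [795.7 792.6  35.3]
dark 13 [  1.5 169.4] [  0 167   4   5] [778.1 804.6  28.7]
dark 145 [  3.3 186.4] [  0 177   9  22] [738.3 796.9  35.5]
dark 163 [491.6 211.8] [466 205  53  16] [ 637.2 -266.1  163.8]
dark 8 [460.  310.5] [458 310   5   2] [ 439.5 -199.3  138.7]
dark 146 [457.  321.3] [442 316  30  12] [ 417.5 -188.   150.4]
dark 122 [ 78.2 335.8] [ 61 326  34  21] [396.8 629.   15.4]
```

View pics/topcrop.png

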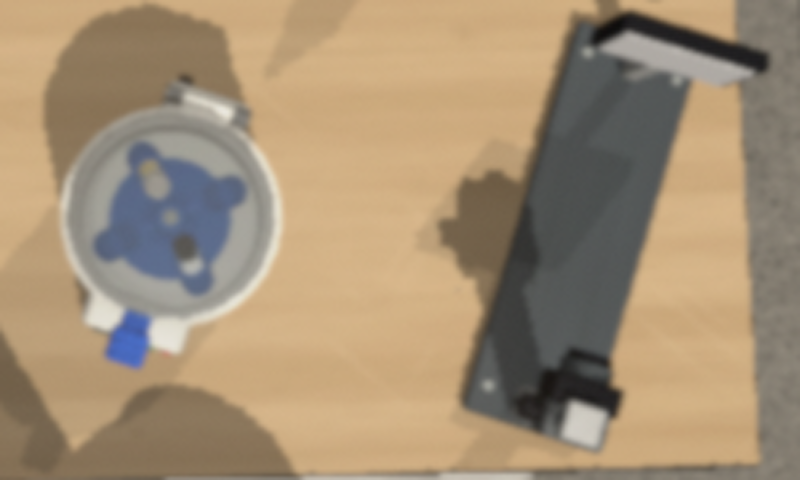

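The crop shows the lid shut or nearly so. The tab is at crop (128,342), the black cap at (185,247) towards the front and the sample at (152,180) towards the back. The tub circle is centred near (171,215).

```bash
python3 - <<'E'
from h import *
np.set_printoptions(precision=1,suppress=True)
p=load("top0");W=cloud(p);d=p["d"]>0
o=onz(p,333.6,267.2,80); t=onz(p,319.6,307.6,92)
print("cent",o,"tab",t,np.hypot(*(o-t)[:2]),"yaw",np.degrees(np.arctan2(*(o-t)[1::-1])))
print("tab hinge dir alt: hinge bracket", onz(p,280+207/3.2,200+103/3.2,78))
print("blackcap",onz(p,280+185/3.2,200+246/3.2,99),"sample cap",onz(p,280+156/3.2,200+186/3.2,99))
print("bolt",onz(p,280+170/3.2,200+217/3.2,75))
q=d&(W[...,2]>7)&(W[...,2]<20)&(W[...,1]<-120)&(W[...,1]>-330)&(W[...,0]>360)&(W[...,0]<680)
q=cv2.morphologyEx(q.astype(np.uint8),cv2.MORPH_OPEN,np.ones((3,3)))>0
for a,c,s,l in blobs(q,100): print("base",a,cv2.minAreaRect(W[l][:,:2].astype(np.float32)))
q=d&(W[...,2]>155)&(W[...,2]<175)&(W[...,1]<-120)&(W[...,1]>-330)
for a,c,s,l in blobs(q,10): print("high",a,W[l].mean(0),W[l].min(0),W[l].max(0))
w=W[d&(W[...,2]>250)&(W[...,1]>-250)&(W[...,1]<350)]
for z in range(250,1000,50):
    k=w[(w[:,2]>=z)&(w[:,2]<z+50)]
    if len(k)>20: print(z,len(k),np.percentile(k[:,0],[1,50]),k[:,1].min(),k[:,1].max())
# side tab & tub
s=load("side0");hsv=cv2.cvtColor(s["im"],cv2.COLOR_RGB2HSV)
m=(hsv[...,0]>105)&(hsv[...,0]<130)&(hsv[...,1]>150);m[:,:290]=0;m[:230]=0;m[300:]=0
Ws=cloud(s)
for a,c,b,l in blobs(m): print("sideblue",a,c,b,np.median(Ws[l],0))
print("tab proj side z83.5,90,100:",[proj(s,[t[0],t[1],z]) for z in (83.5,90,100)])
for cz in range(0,1):
  u,v=345,326; print("flask etc", [ (n,W[y,x]) for n,x,y in (("flask",197,207),("drop",396,184))])
E
```

```text
cent [534.9  53.2  80. ] tab [450.   85.2  92. ] 90.69819569496633 yaw -20.632883799984143
tab hinge dir alt: hinge bracket [610.   27.3  78. ]
blackcap [513.7  45.2  99. ] sample cap [553.7  63.3  99. ]
bolt [533.8  54.2  75. ]
base 4143 ((519.5458374023438, -237.94361877441406), (91.15596771240234, 289.43121337890625), 70.86988067626953)
high 185 [ 921.3 -219.7  165.2] [ 867.6 -234.7  155.1] [ 962.7 -196.7  172.6]
high 16 [ 958.  -182.9  165.4] [ 956.4 -189.9  162.8] [ 960.  -175.4  169.7]
high 33 [ 896.3 -171.6  166.6] [ 865.9 -174.4  161.2] [ 926.4 -169.   172. ]
high 188 [ 892.4 -265.7  160.4] [ 872.8 -282.2  155.2] [ 921.7 -251.2  174.3]
high 49 [ 878.5 -301.   161.9] [ 872.  -317.2  155.1] [ 891.  -282.4  174.6]
high 13 [ 858.8 -192.1  163.8] [ 857.6 -203.7  160.8] [ 860.5 -179.7  166.7]
high 15 [ 845.9 -233.9  164.1] [ 841.3 -236.3  155.6] [ 849.6 -231.   170.4]
high 382 [ 775.4 -202.4  165.8] [ 748.2 -251.1  155.1] [ 833.3 -120.9  174.4]
high 14 [ 813.1 -175.9  166.9] [ 800.1 -177.5  164.5] [ 825.4 -175.1  169.9]
high 394 [ 633.3 -276.3  163.3] [ 613.5 -323.3  155. ] [ 654.3
[... 750 characters left out ...]
0966923
800 1665 [631.6 637.4] -29.813497912963836 226.85764335743946
850 26494 [633.6 656.1] -34.48363033080765 230.76126260829625
900 6370 [672.3 685. ] -11.723548843650162 231.69106408036956
sideblue 91 [372.8 258.5] [365 255  16   8] [449.1  90.7  93.4]
sideblue 21 [319. 280.] [309 276  21   7] [560.  121.6  47.7]
sideblue 25 [343.  282.4] [331 281  25   3] [506.  123.2  47.2]
tab proj side z83.5,90,100: [(np.float64(372.67136948869097), np.float64(261.8599799117543)), (np.float64(372.7971465111359), np.float64(259.08644700331894)), (np.float64(372.99164825809424), np.float64(254.79745219766335))]
flask etc [('flask', array([675.6, 351.1,  60.2])), ('drop', array([712.7, -87.4,  78.2]))]
```

Call:
{"method": "drive_tool", "body": {
  "deltas": [
    [0,0,0,0.122],
    [-2.2,-1.8,0,0],
    [-2.2,-1.8,0,0],
    [-2.2,-1.8,0,0],
    [-2.2,-1.8,0,0],
    [-2.2,-1.8,0,0],
    [-2.2,-1.8,0,0],
    [-2.2,-1.8,0,0],
    [-2.2,-1.8,0,0],
    [-2.2,-1.8,0,0],
    [-2.2,-1.8,0,0],
    [-2.2,-1.8,0,0]
  ],
  "jaw": 0,
  "force": 30
}}

```text
clock: 1.15
eef_pos: [304.4, 335.5, 213.1]
tcp_rot: [-3.141, 0.0, 2.782]
contact_force: [0.8, 0.4, 0.1]
opening: 0.997
```

Call:
{"method": "drive_tool", "body": {
  "deltas": [
    [-2.2,-1.8,0,0],
    [-2.2,-1.8,0,0],
    [-2.2,-1.8,0,0],
    [-2.2,-1.8,0,0],
    [-2.2,-1.8,0,0],
    [-2.2,-1.8,0,0],
    [-2.2,-1.8,0,0],
    [-2.2,-1.8,0,0],
    [-2.2,-1.8,0,0],
    [-1.4,-1.2,0,0],
    [-0.7,-0.6,0,0],
    [0,0,0,0]
  ]
}}

```text
clock: 2.15
eef_pos: [446.1, 90.1, 213.1]
tcp_rot: [-3.141, 0.0, 2.78]
contact_force: [-0.8, 0.4, -0.2]
opening: 0.997
```

```bash
cat >> h.py <<'E'
def go(x,y,z,yaw=None):
    s=r.sense();e=s["eef_pos"];ps=s["tcp_rot"][2]
    turn=0
    if yaw is not None:
        turn=-((yaw-ps+np.pi/2)%np.pi-np.pi/2); ps=ps-turn
    dx,dy=x-e[0],y-e[1]
    print("first roll %.3f then tool cm x %.2f y %.2f z %.2f"%(turn,(np.cos(ps)*dx+np.sin(ps)*dy)/10,(np.sin(ps)*dx-np.cos(ps)*dy)/10,-(z-e[2])/10))
E
python3 - <<'E'
from h import *
np.set_printoptions(precision=2,suppress=True)
print(r.sense()["eef_pos"],r.sense()["tcp_rot"],r.sense()["qpos"])
w=snap("wrist","w1"); crop(w,0,0,640,480,1,"w1")
hsv=cv2.cvtColor(w["im"],cv2.COLOR_RGB2HSV)
m=(hsv[...,0]>105)&(hsv[...,0]<130)&(hsv[...,1]>150);W=cloud(w)
for a,c,s,l in blobs(m,80): print(a,c,s,np.median(W[l],0),onz(w,*c,90))
E
```

```text
[446.14  90.14 213.06] [-3.14  0.    2.78] [ 0.2   0.08  1.98 -0.    1.08 -1.01]
1064 [313.07 230.83] [285 212  50  40] [449.95  83.05  95.52] [451.69  82.74  90.  ]
```

View pics/w1.png

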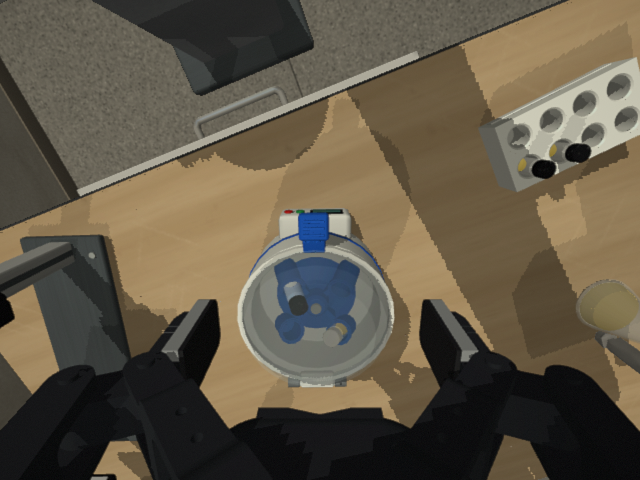

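The wrist view shows the tab at (313,226), square to the jaws, which agrees with the top view. The sample is at the hinge side (335,332) and the balance vial at (296,298). I'll go down now.

Call:
{"method": "drive_tool", "body": {
  "deltas": [
    [-0.6,-0.5,2,0],
    [0,0,2,0],
    [0,0,2,0],
    [0,0,2,0],
    [0,0,2,0],
    [0,0,1.2,0],
    [0,0,0.8,0],
    [0,0,0.4,0],
    [0,0,0,0]
  ]
}}

```text
clock: 2.95
eef_pos: [448.9, 85.1, 88.8]
tcp_rot: [-3.141, -0.001, 2.783]
contact_force: [0.4, -0.5, 0.7]
opening: 1.0
```

Call:
{"method": "drive_tool", "body": {
  "deltas": [
    [0,0,0,0],
    [0,0,0,0],
    [0,0,0,0],
    [0,0,0,0],
    [0,0,0,0],
    [0,0,0,0],
    [0,0,0,0],
    [0,0,0,0]
  ],
  "jaw": 1,
  "force": 25
}}

```text
clock: 3.62
eef_pos: [449.5, 84.5, 89.3]
tcp_rot: [3.142, 0.0, 2.782]
contact_force: [-0.0, -0.5, -0.2]
opening: 0.005
```

```bash
python3 - <<'E'
from h import *
a=snap("side","s2"); w=snap("wrist","w2")
A=cv2.resize(a["im"][200:320,290:450],(533,400),interpolation=cv2.INTER_CUBIC)
B=w["im"][80:480,190:456]
cv2.imwrite("pics/m2.png",np.hstack([A,B])[:,:,::-1])
E
```

```text
(no output)
```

View pics/m2.png

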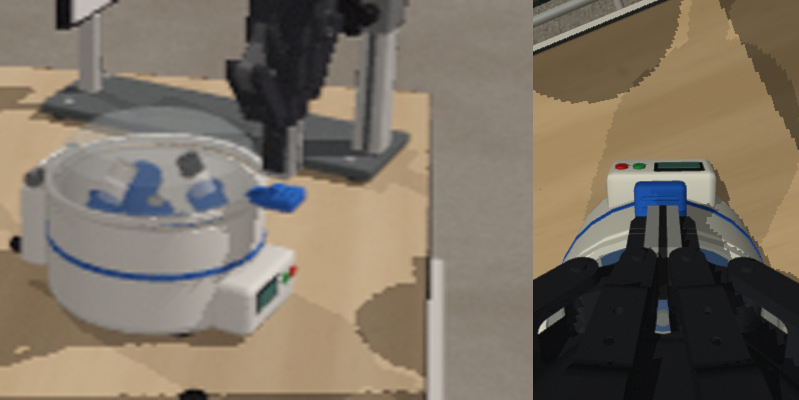

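```bash
python3 - <<'E'
from h import *
np.set_printoptions(precision=2,suppress=True)
print(r.tcp_to_tips, r.sense()["eef_pos"], [x for x in dir(r) if x[0]!="_"])
a=load("s2");W=cloud(a)
for v in range(244,268,2): print(v,[(int(W[v,u,0]),int(W[v,u,1]),int(W[v,u,2]),a["im"][v,u].tolist()) for u in (373,376,379)])
w=load("w2");W=cloud(w)
for v in (260,270,280,284,288,292,300): print(v,W[v,313],w["im"][v,313],W[v,323],w["im"][v,323])
E
```

```text
17.0 [449.44  84.51  89.17] ['MotionError', 'sense', 'tcp_to_tips']
244 [(450, 97, 130, [30, 31, 31]), (444, 93, 128, [86, 84, 83]), (438, 91, 128, [100, 96, 95])]
246 [(449, 99, 126, [28, 27, 31]), (444, 92, 123, [94, 91, 91]), (438, 89, 123, [108, 105, 104])]
248 [(449, 97, 121, [33, 31, 31]), (443, 91, 118, [97, 93, 93]), (437, 88, 118, [98, 94, 94])]
250 [(449, 95, 115, [26, 26, 30]), (443, 91, 114, [96, 93, 92]), (437, 85, 111, [90, 84, 81])]
252 [(449, 93, 110, [100, 97, 95]), (443, 96, 111, [108, 105, 102]), (449, -159, 0, [125, 106, 81])]
254 [(463, -144, 0, [188, 164, 137]), (455, -144, 0, [178, 156, 129]), (448, -147, 0, [188, 163, 130])]
256 [(450, 79, 94, [44, 95, 174]), (443, 79, 95, [40, 88, 161]), (437, 82, 97, [70, 112, 182])]
258 [(449, 90, 95, [42, 88, 162]), (442, 91, 96, [44, 95, 175]), (436, 85, 93, [47, 99, 178])]
260 [(448, 96, 93, [32, 66, 126]), (442, 101, 95, [37, 78, 147]), (436, 90, 91, [45, 87, 156])]
262 [(448, 96, 88, [45, 63, 111]), (442, 96, 89, [28, 62, 118]), (436, 87, 85, [163, 142, 122])]
264 [(459, -94, -5, [194, 169, 136]), (451, -88, -1, [193, 168, 135]), (444, -87, 0, [193, 168, 134])]
266 [(458, -75, -1, [194, 169, 136]), (450, -77, -1, [193, 168, 135]), (443, -78, -1, [192, 166, 134])]
260 [453.79  78.91  39.2 ] [155 155 143] [455.79  85.11  39.97] [158 162 158]
270 [438.23  85.9   95.92] [ 23  71 148] [439.68  90.48  96.51] [ 23  70 147]
280 [442.28  84.39  97.94] [ 18  54 114] [444.37  88.74  97.01] [ 21  55 113]
284 [444.61  83.48  97.09] [ 31  76 154] [446.79  87.85  96.02] [ 24  66 138]
288 [439.2   85.85 113.59] [102 103  97] [440.52  89.98 114.03] [57 57 54]
292 [438.98  86.02 117.94] [101 102  96] [440.31  90.01 118.26] [56 57 54]
300 [438.78  86.24 125.53] [102 102  97] [440.04  90.03 125.83] [48 48 47]
```

The jaws closed on nothing. The pictures put the fingertips about 36 mm higher than the reported TCP implies (z≈109 against 72), and the tab top at z≈96. I'll part the jaws and check this before going lower.

Call:
{"method": "drive_tool", "body": {
  "deltas": [
    [0,0,0,0],
    [0,0,0,0],
    [0,0,0,0],
    [0,0,0,0],
    [0,0,0,0],
    [0,0,0,0]
  ],
  "jaw": 0.4
}}

```text
clock: 4.22
eef_pos: [449.5, 84.5, 89.2]
tcp_rot: [-3.142, 0.0, 2.782]
contact_force: [-0.7, 0.3, 0.4]
opening: 0.598
```

```bash
python3 - <<'E'
from h import *
np.set_printoptions(precision=1,suppress=True)
e=r.sense();print(e["eef_pos"],e["opening"],e["qpos"])
for n in ("side","wrist"):
    a=snap(n,n[0]+"3");W=cloud(a);d=a["d"]
    q=(d>0)&(np.hypot(W[...,0]-449,W[...,1]-84)<60)&(W[...,2]>98)&(W[...,2]<175)&(a["im"].max(-1).astype(int)-a["im"].min(-1)<25)
    for ar,c,s,l in blobs(q,25): 
        k=W[l]; lo=k[:,2]<np.percentile(k[:,2],2)+8; print(n,ar,c,k[:,2].min(),np.percentile(k[:,2],[2,98]),k[lo].mean(0))
# cross-check FK: camera depth of wrist relative to the flange
p=cams.camera_params("wrist");print("cam centre",-p["R"].T@p["t"])
E
```

```text
[449.5  84.5  89.2] 0.5980057207850777 [ 0.2  0.3  2.1 -0.   0.8 -1. ]
side 899 [368.  240.4] 98.05284433412822 [102.  173.8] [483.   92.8 105.5]
wrist 10875 [190.4 370.4] 99.80213100530136 [111.2 174.3] [465.5  48.1 113.4]
wrist 10784 [447.9 370.7] 101.46625811997589 [111.9 174.4] [485.6 102.2 114.3]
wrist 1155 [289.8 389. ] 109.27062992077131 [110.1 119.9] [479.   56.4 114.4]
wrist 228 [319.3 397.4] 117.25692366115132 [117.5 119.9] [490.3  69.7 118.7]
cam centre [378.2 111.7 249.7]
```

Call:
{"method": "drive_tool", "body": {
  "deltas": [
    [0,0,0.6,0],
    [0,0,0.6,0],
    [0,0,0.6,0],
    [0,0,0.6,0],
    [0,0,0.6,0],
    [0,0,0.5,0],
    [0,0,0,0]
  ]
}}

```text
clock: 4.9
eef_pos: [448.7, 84.4, 53.0]
tcp_rot: [-3.141, -0.002, 2.782]
contact_force: [-0.1, -0.1, -0.4]
opening: 0.602
```

Call:
{"method": "drive_tool", "body": {
  "deltas": [
    [0,0,0,0],
    [0,0,0,0],
    [0,0,0,0],
    [0,0,0,0],
    [0,0,0,0],
    [0,0,0,0],
    [0,0,0,0]
  ],
  "jaw": 1,
  "force": 25
}}

```text
clock: 5.48
eef_pos: [449.1, 83.6, 54.3]
tcp_rot: [-3.14, 0.0, 2.783]
contact_force: [-0.2, -7.3, -1.8]
opening: 0.301
```

The opening of 0.301 is 25.6 mm, so the tab is gripped and the true height is the reported z plus about 36 mm. Next I'll work out the arc rows.

```bash
python3 - <<'E'
import numpy as np
f=np.linspace(0.077,1.785,25)
x=np.round(17.01*np.cos(f),2);z=np.round(17.01*np.sin(f),2)
print([[round(a,2),0,round(-b,2),0] for a,b in zip(np.diff(x),np.diff(z))])
E
```

```text
[[np.float64(-0.14), 0, np.float64(-1.2), 0], [np.float64(-0.22), 0, np.float64(-1.19), 0], [np.float64(-0.3), 0, np.float64(-1.17), 0], [np.float64(-0.39), 0, np.float64(-1.15), 0], [np.float64(-0.47), 0, np.float64(-1.11), 0], [np.float64(-0.55), 0, np.float64(-1.08), 0], [np.float64(-0.62), 0, np.float64(-1.04), 0], [np.float64(-0.69), 0, np.float64(-0.99), 0], [np.float64(-0.76), 0, np.float64(-0.94), 0], [np.float64(-0.83), 0, np.float64(-0.89), 0], [np.float64(-0.89), 0, np.float64(-0.82), 0], [np.float64(-0.94), 0, np.float64(-0.76), 0], [np.float64(-1.0), 0, np.float64(-0.68), 0], [np.float64(-1.04), 0, np.float64(-0.62), 0], [np.float64(-1.09), 0, np.float64(-0.54), 0], [np.float64(-1.12), 0, np.float64(-0.46), 0], [np.float64(-1.14), 0, np.float64(-0.38), 0], [np.float64(-1.18), 0, np.float64(-0.3), 0], [np.float64(-1.19), 0, np.float64(-0.21), 0], [np.float64(-1.2), 0, np.float64(-0.13), 0], [np.float64(-1.21), 0, np.float64(-0.04), 0], [np.float64(-1.21), 0, np.float64(0.04), 0], [np.float64(-1.2), 0, np.float64(0.13), 0], [np.float64(-1.2), 0, np.float64(0.22), 0]]
```

Call:
{"method": "drive_tool", "body": {
  "deltas": [
    [-0.14,-0.1,-1.2,0],
    [-0.22,0,-1.2,0],
    [-0.3,0,-1.17,0],
    [-0.39,0,-1.15,0],
    [-0.47,0,-1.1,0],
    [-0.55,0,-1.08,0],
    [-0.62,0,-1.04,0],
    [-0.69,0,-1.0,0]
  ]
}}

```text
clock: 6.15
eef_pos: [481.2, 71.8, 144.4]
tcp_rot: [3.141, 0.001, 2.782]
contact_force: [4.0, 0.0, -5.6]
opening: 0.298
```

Call:
{"method": "drive_tool", "body": {
  "deltas": [
    [-0.76,0,-0.94,0],
    [-0.83,0,-0.89,0],
    [-0.89,0,-0.82,0],
    [-0.94,0,-0.76,0],
    [-1.0,0,-0.68,0],
    [-1.04,0,-0.62,0],
    [-1.09,0,-0.54,0],
    [-1.12,0,-0.46,0]
  ]
}}

```text
clock: 6.82
eef_pos: [553.5, 45.4, 201.3]
tcp_rot: [3.14, -0.001, 2.781]
contact_force: [1.8, 8.4, -3.9]
opening: 0.298
```

Call:
{"method": "drive_tool", "body": {
  "deltas": [
    [-1.14,0,-0.38,0],
    [-1.18,0,-0.3,0],
    [-1.2,0,-0.21,0],
    [-1.2,0,-0.13,0],
    [-1.21,0,-0.04,0],
    [-1.21,0,0.04,0],
    [-1.2,0,0.13,0],
    [-1.0,0,0.2,0],
    [0,0,0,0]
  ]
}}

```text
clock: 7.57
eef_pos: [642.9, 13.1, 208.2]
tcp_rot: [3.138, 0.002, 2.781]
contact_force: [3.2, 10.7, 1.7]
opening: 0.294
```

```bash
python3 - <<'E'
from h import *
np.set_printoptions(precision=2,suppress=True)
s=r.sense();print(s["eef_pos"],s["contact_force"],s["qpos"])
a=snap("side","s4");t=snap("top","t4")
A=a["im"][130:330,230:430];B=t["im"][170:340,270:440]
cv2.imwrite("pics/m4.png",np.hstack([cv2.resize(A,(400,400)),cv2.resize(B,(400,400))])[:,:,::-1])
E
```

```text
[642.89  13.11 208.23] [ 3.24 10.65  1.73] [ 0.02  0.38  1.6   0.    1.16 -1.2 ]
```

View pics/m4.png

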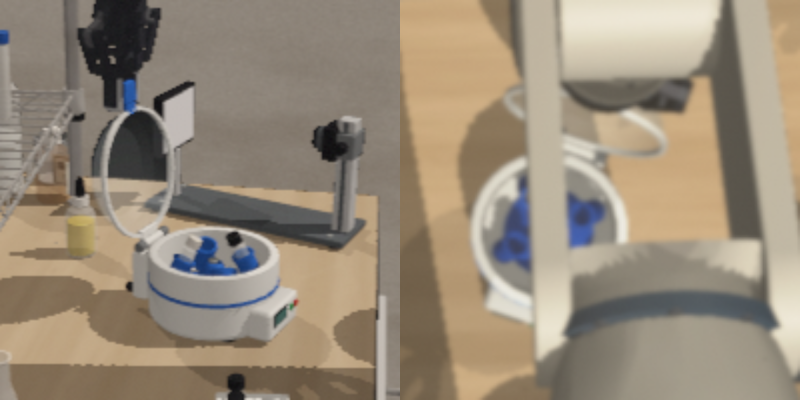

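The lid is nearly fully back, with the tab still gripped at the top. I'll nudge it to the stop.

Call:
{"method": "drive_tool", "body": {
  "deltas": [
    [-0.5,0,0.1,0],
    [-0.5,0,0.1,0],
    [0,0,0,0]
  ]
}}

```text
clock: 7.92
eef_pos: [648.5, 11.0, 206.6]
tcp_rot: [3.138, -0.005, 2.781]
contact_force: [-6.9, 15.3, 8.7]
opening: 0.296
```

Call:
{"method": "drive_tool", "body": {
  "deltas": [
    [-0.5,0,0.1,0],
    [0,0,0,0]
  ]
}}

```text
clock: 8.08
eef_pos: [650.9, 10.1, 205.4]
tcp_rot: [3.139, -0.009, 2.782]
contact_force: [-16.8, 17.8, 14.4]
opening: 0.298
```

Call:
{"method": "drive_tool", "body": {
  "deltas": [
    [0,0,0,0],
    [0,0,0,0],
    [0,0,0,0],
    [0,0,0,0],
    [0,0,-1,0],
    [0,0,-1.5,0],
    [0,0,-1.5,0],
    [0,0,-1.5,0],
    [0,0,-1,0],
    [1,0,0,0],
    [2,0,0,0],
    [2.5,0,0,0]
  ],
  "jaw": 0.4
}}

```text
clock: 9.08
eef_pos: [601.8, 25.7, 268.9]
tcp_rot: [-3.141, -0.0, 2.781]
contact_force: [1.0, 0.8, 0.1]
opening: 0.599
```

Call:
{"method": "drive_tool", "body": {
  "deltas": [
    [2.5,0,0,0],
    [2.5,0,0,0],
    [2.5,0,0,0],
    [2.5,0,0,0],
    [2.5,0,1,0],
    [2,0,2,0],
    [1.5,0,2,0],
    [0.5,0,1,0],
    [0,0,0,0],
    [0,0,0,0]
  ]
}}

```text
clock: 9.92
eef_pos: [448.2, 83.9, 209.6]
tcp_rot: [-3.141, -0.0, 2.782]
contact_force: [0.3, 0.2, -0.8]
opening: 0.605
```

```bash
python3 - <<'E'
from h import *
np.set_printoptions(precision=2,suppress=True)
s=r.sense();print(s["eef_pos"],s["tcp_rot"])
w=snap("wrist","w5");a=snap("side","s5")
A=w["im"][200:400,220:420];B=a["im"][130:330,230:430]
cv2.imwrite("pics/m5.png",np.hstack([cv2.resize(A,(500,500)),cv2.resize(B,(300,300)).__class__(0) if 0 else cv2.copyMakeBorder(cv2.resize(B,(300,300)),0,200,0,0,0)])[:,:,::-1])
E
```

```text
[448.24  83.91 209.61] [-3.14 -0.    2.78]
```

View pics/m5.png

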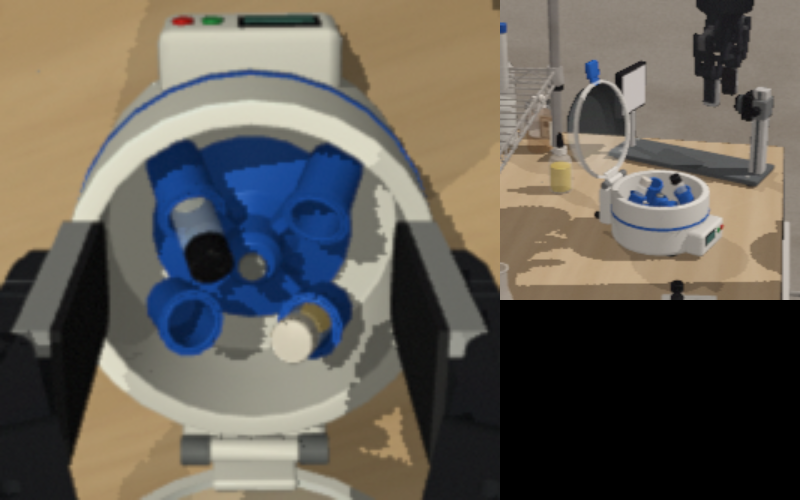

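The lid stands fully back, also in the side inset. The black cap is at about wrist pixel (304,305), the white cap at (337,336) and the rotor bolt at (321,307).

```bash
python3 - <<'E'
from h import *
np.set_printoptions(precision=1,suppress=True)
w=load("w5");W=cloud(w);im=w["im"].astype(int)
roi=np.zeros((480,640),bool);roi[280:360,280:365]=1
for n,m in (("black",roi&(im.max(-1)<60)),("white",roi&(im.min(-1)>190))):
    for a,c,s,l in blobs(m,60): print(n,a,c,s,np.median(W[l],0),"z94",onz(w,*c,94))
for (u,v),n in (((304,304.8),"black"),((337.6,336.5),"white"),((321.2,306.8),"bolt")):
    print(n,W[int(v),int(u)],onz(w,u,v,98),onz(w,u,v,75))
# rim of tub: white ring, hinge
A=load("s5");Ws=cloud(A);ims=A["im"].astype(int)
roi=np.zeros((480,640),bool);roi[235:275,300:370]=1
for n,m in (("black",roi&(ims.max(-1)<60)),("white",roi&(ims.min(-1)>175))):
    for a,c,s,l in blobs(m,8): print("side",n,a,c,s,np.median(Ws[l],0))
E
```

```text
black 316 [303.4 302.5] [294 293  20  20] [508.9  46.3  96.6] z94 [511.   45.7  94. ]
black [510.   46.9  99.2] [511.4  46.3  98. ] [522.7  40.8  75. ]
white [552.2  62.6  96.7] [552.   63.2  98. ] [566.8  59.1  75. ]
bolt [531.7  54.8  71.1] [518.5  59.8  98. ] [530.5  55.4  75. ]
side black 170 [349.1 240.9] [314 235  56  13] [ 518.2 -196.5    9. ]
side black 36 [346.5 249. ] [343 246   8   7] [510.8  51.7  94.4]
side white 197 [312.6 247.3] [300 235  47  23] [597.2  26.2  79.2]
side white 231 [351.9 262.1] [309 245  61  28] [480.1  84.   78. ]
```

Call:
{"method": "drive_tool", "body": {
  "deltas": [
    [0,0,0,-0.108],
    [0,0,0,-0.108],
    [0,0,0,-0.108],
    [0,0,0,-0.108],
    [0,0,0,-0.108],
    [0,0,0,-0.108],
    [0,0,0,-0.106],
    [-1.3,-2,1,0],
    [-1.4,-2,2,0],
    [-1.4,-1.9,2,0],
    [0,0,2,0],
    [0,0,0,0]
  ]
}}

```text
clock: 11.02
eef_pos: [508.5, 44.1, 137.0]
tcp_rot: [3.141, -0.004, -2.749]
contact_force: [-1.2, 0.9, -0.0]
opening: 0.598
```

```bash
python3 - <<'E'
from h import *
np.set_printoptions(precision=2,suppress=True)
s=r.sense();print(s["eef_pos"],s["tcp_rot"],s["qpos"])
go(508.9,45.1,61,np.radians(202.6))
E
```

```text
[508.55  44.11 136.97] [ 3.14 -0.   -2.75] [ 0.08  0.27  1.94 -0.    0.93 -1.88]
first roll -0.002 then tool cm x -0.07 y 0.08 z 7.60
```

Call:
{"method": "drive_tool", "body": {
  "deltas": [
    [0,0,1.5,0],
    [0,0.1,1.5,0],
    [0,0,1.5,0],
    [0,0,1.2,0],
    [0,0,1,0],
    [0,0,0.6,0],
    [0,0,0.4,0],
    [0,0,0,0]
  ]
}}

```text
clock: 11.68
eef_pos: [508.3, 46.2, 62.5]
tcp_rot: [3.141, -0.0, -2.747]
contact_force: [0.1, -0.0, 0.1]
opening: 0.601
```

Call:
{"method": "drive_tool", "body": {
  "deltas": [
    [0,0,0,0],
    [0,0,0,0],
    [0,0,0,0],
    [0,0,0,0],
    [0,0,0,0],
    [0,0,0,0],
    [0,0,0,0],
    [0,0,0,0]
  ],
  "jaw": 1,
  "force": 25
}}

```text
clock: 12.35
eef_pos: [508.8, 46.2, 63.1]
tcp_rot: [-3.141, 0.001, -2.747]
contact_force: [0.2, -0.7, 6.2]
opening: 0.179
```

Call:
{"method": "drive_tool", "body": {
  "deltas": [
    [-0.21,0,-0.45,0],
    [-0.21,0,-0.45,0],
    [-0.21,0,-0.45,0],
    [-0.21,0,-0.45,0],
    [0,0,0,0]
  ]
}}

```text
clock: 12.77
eef_pos: [517.1, 49.6, 81.6]
tcp_rot: [-3.141, 0.002, -2.747]
contact_force: [0.2, 0.0, 0.6]
opening: 0.178
```

Call:
{"method": "drive_tool", "body": {
  "deltas": [
    [-0.21,0,-0.45,0],
    [-0.21,0,-0.45,0],
    [-0.21,0,-0.45,0],
    [-0.21,0,-0.45,0],
    [0,0,-1,0],
    [0,0,-1.5,0],
    [0,0,-1.5,0],
    [0,0,-1,0],
    [0,0,0,0]
  ]
}}

```text
clock: 13.52
eef_pos: [525.2, 52.8, 151.1]
tcp_rot: [-3.14, 0.004, -2.747]
contact_force: [0.4, -0.2, 0.5]
opening: 0.181
```

```bash
python3 - <<'E'
from h import *
np.set_printoptions(precision=2,suppress=True)
s=r.sense();print(s["eef_pos"],s["tcp_rot"],s["opening"])
w=snap("wrist","w6");a=snap("side","s6")
A=w["im"][180:480,170:470];B=a["im"][150:310,260:420]
cv2.imwrite("pics/m6.png",np.hstack([cv2.resize(A,(400,400)),cv2.resize(B,(400,400),interpolation=cv2.INTER_CUBIC)])[:,:,::-1])
E
```

```text
[525.2   52.76 151.1 ] [-3.14  0.   -2.75] 0.1808102677330541
```

View pics/m6.png

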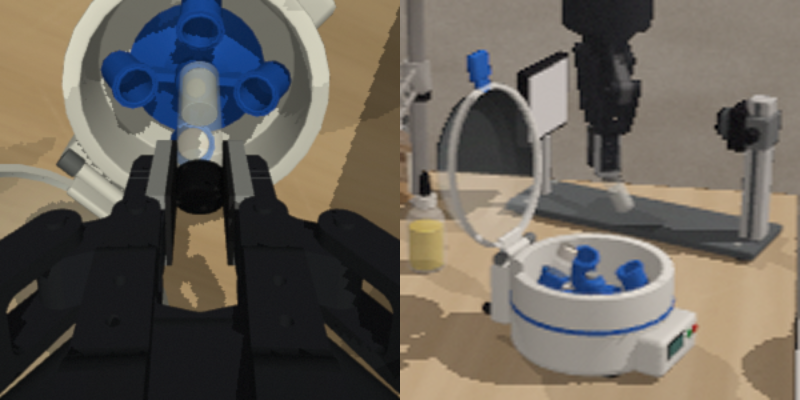

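The balance vial came out cleanly and hangs with its foot towards the robot at the sleeve's lean. I'll carry it to the rack.

Call:
{"method": "drive_tool", "body": {
  "deltas": [
    [0,0,-1.5,0.1],
    [0,0,-1.5,0.1],
    [0,0,0,0.083],
    [0.2,2,0,0],
    [0.2,3.4,0,0],
    [0.3,3.4,0,0],
    [0.3,3.4,0,0],
    [0.3,3.4,0,0],
    [0.3,3.4,0,0],
    [0.3,3.4,0,0],
    [0.3,3.4,0,0],
    [0.3,3.4,0,0]
  ]
}}

```text
clock: 14.62
eef_pos: [465.3, 341.2, 177.4]
tcp_rot: [-3.141, -0.001, -3.03]
contact_force: [0.4, -0.0, -0.7]
opening: 0.182
```

Call:
{"method": "drive_tool", "body": {
  "deltas": [
    [0.1,2.6,1,0],
    [0,1.4,2,0],
    [0,0,2,0],
    [0,0,2,0],
    [0,0,1.5,0],
    [0,0,0.5,0],
    [0,0,0,0],
    [0,0,0,0]
  ]
}}

```text
clock: 15.28
eef_pos: [461.0, 379.5, 88.4]
tcp_rot: [-3.141, -0.001, -3.031]
contact_force: [-0.1, 0.1, 0.8]
opening: 0.176
```

```bash
python3 - <<'E'
from h import *
np.set_printoptions(precision=2,suppress=True)
s=r.sense();print(s["eef_pos"],s["tcp_rot"],s["opening"])
go(461.6,385.6,90,np.radians(186.4))
w=snap("wrist","w7");W=cloud(w)
crop(w,0,0,640,480,1,"w7")
t=snap("top","t7");
im=w["im"].astype(int)
q=(W[...,2]>25)&(W[...,2]<45)&(w["d"]>0)&(im.min(-1)>120)
for a,c,s,l in blobs(q,500): print(a,c,s,cv2.minAreaRect(W[l][:,:2].astype(np.float32)),np.median(W[l][:,2]))
E
```

```text
[461.   379.53  88.43] [-3.14 -0.   -3.03] 0.17570610746964976
first roll -0.001 then tool cm x -0.13 y 0.60 z -0.16
2675 [544.6  203.83] [496 164  93  91] ((420.2008361816406, 519.1279296875), (57.777835845947266, 59.50007247924805), 79.65477752685547) 30.071177221156724
8958 [265.16 227.27] [150 185 209 103] ((459.0347595214844, 338.48724365234375), (68.63334655761719, 130.4958038330078), 7.025383949279785) 35.65745983143947
2190 [563.68 367.81] [504 347 136  45] ((545.0827026367188, 585.0714111328125), (99.8568115234375, 30.854549407958984), 83.401123046875) 34.87710449229497
```

View pics/w7.png

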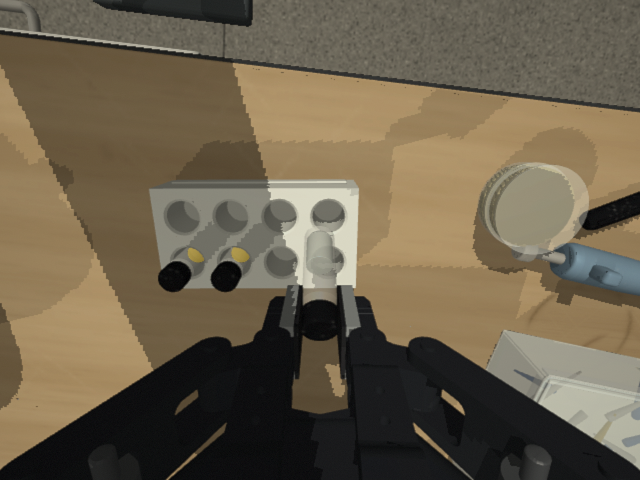

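The rack fills (150..358, 185..288), with the two black caps at (174,277) and (226,277). The target hole is at (329,215), and the held vial's foot is at about (319,240), a little short of it.

```bash
python3 - <<'E'
from h import *
np.set_printoptions(precision=1,suppress=True)
w=load("w7")
for u,v in ((329,215),(280,215),(231,216),(182,217)): print("hole",onz(w,u,v,36))
c=np.array([459.3,338.5]);a=np.radians(6.8);R=np.array([[np.cos(a),-np.sin(a)],[np.sin(a),np.cos(a)]])
for h in ((-15.5,46.5),(-15.5,15.5),(-15.5,-15.5)): print(h,c+R@h)
e=r.sense()["eef_pos"]
for z in (66,70,74): print("vial foot front", z, onz(w,320,231,z), "centre guess", onz(w,319.5,240,z))
print("pred",e[:2]-21.4*R[:,0])
E
```

```text
hole [436.9 383.1  36. ]
hole [440.4 352.3  36. ]
hole [444.5 321.4  36. ]
hole [448.7 290.6  36. ]
(-15.5, 46.5) [438.4 382.8]
(-15.5, 15.5) [442.1 352.1]
(-15.5, -15.5) [445.7 321.3]
vial foot front 66 [439.2 377.6  66. ] centre guess [444.5 377.9  66. ]
vial foot front 70 [438.1 377.4  70. ] centre guess [443.2 377.7  70. ]
vial foot front 74 [436.9 377.3  74. ] centre guess [441.9 377.6  74. ]
pred [440.4 377.5]
```

Call:
{"method": "drive_tool", "body": {
  "deltas": [
    [0.4,0.55,0,0],
    [0,0,1,0],
    [0,0,1,0],
    [0,0,0.6,0],
    [0,0,0.4,0],
    [0,0,0.3,0],
    [0,0,0,0]
  ],
  "force": 20
}}

```text
clock: 15.97
eef_pos: [456.1, 384.3, 54.6]
tcp_rot: [-3.141, -0.001, -3.03]
contact_force: [-1.2, 0.2, -0.7]
opening: 0.179
```

Call:
{"method": "drive_tool", "body": {
  "deltas": [
    [0,0,0.25,0],
    [0,0,0.25,0],
    [0,0,0,0]
  ]
}}

```text
clock: 16.22
eef_pos: [456.4, 384.6, 50.3]
tcp_rot: [-3.141, -0.0, -3.031]
contact_force: [-1.3, 0.1, -0.5]
opening: 0.178
```

Call:
{"method": "drive_tool", "body": {
  "deltas": [
    [0.3,0,0.1,0],
    [0.3,0,0.1,0],
    [0,0,0,0]
  ]
}}

```text
clock: 16.47
eef_pos: [450.5, 384.2, 48.8]
tcp_rot: [3.141, 0.001, -3.03]
contact_force: [2.4, 0.2, -0.5]
opening: 0.179
```

Call:
{"method": "drive_tool", "body": {
  "deltas": [
    [0.3,0,0.1,0],
    [0.3,0,0.1,0],
    [0,0,0,0]
  ]
}}

```text
clock: 16.72
eef_pos: [443.9, 383.3, 46.5]
tcp_rot: [3.142, -0.0, -3.03]
contact_force: [2.8, 1.3, -0.1]
opening: 0.177
```

Call:
{"method": "drive_tool", "body": {
  "deltas": [
    [0.3,0,0.1,0],
    [0.3,0,0.1,0],
    [0.2,0,0.2,0],
    [0,0,0,0]
  ]
}}

```text
clock: 17.05
eef_pos: [435.7, 382.2, 42.1]
tcp_rot: [-3.141, -0.001, -3.03]
contact_force: [2.1, 0.1, -0.8]
opening: 0.176
```

```bash
python3 - <<'E'
from h import *
np.set_printoptions(precision=2,suppress=True)
s=r.sense();print(s["eef_pos"],s["contact_force"])
w=snap("wrist","w8");a=snap("side","s8")
A=w["im"][160:440,180:460];B=a["im"][290:410,300:420]
cv2.imwrite("pics/m8.png",np.hstack([cv2.resize(A,(400,400)),cv2.resize(B,(400,400),interpolation=cv2.INTER_CUBIC)])[:,:,::-1])
E
```

```text
[435.73 382.21  42.08] [ 2.09  0.13 -0.79]
```

View pics/m8.png

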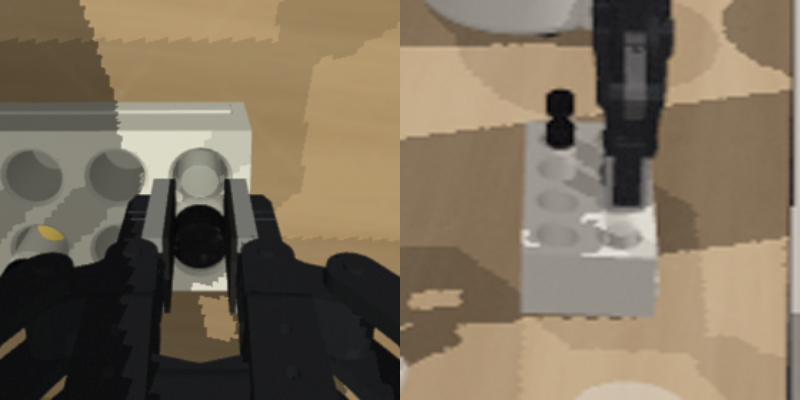

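The vial now stands nearly upright in the hole at wrist-crop (198,175). I'll lower it and release.

Call:
{"method": "drive_tool", "body": {
  "deltas": [
    [-0.1,0,0.3,0],
    [-0.1,0,0.3,0],
    [0,0,0.3,0],
    [0,0,0.3,0],
    [0,0,0,0]
  ]
}}

```text
clock: 17.57
eef_pos: [438.0, 382.2, 29.7]
tcp_rot: [-3.141, -0.001, -3.03]
contact_force: [-0.3, -0.2, -0.1]
opening: 0.182
```

Call:
{"method": "drive_tool", "body": {
  "deltas": [
    [0,0,0.2,0],
    [0,0,0.2,0],
    [0,0,0.2,0],
    [0,0,0,0]
  ]
}}

```text
clock: 17.9
eef_pos: [439.7, 383.7, 26.6]
tcp_rot: [3.14, 0.002, -3.03]
contact_force: [-2.9, -2.3, 19.7]
opening: 0.174
```

Call:
{"method": "drive_tool", "body": {
  "deltas": [
    [0,0,-0.1,0],
    [0,0,0,0],
    [0,0,0,0],
    [0,0,0,0],
    [0,0,-1,0],
    [0,0,-2,0],
    [0,0,-2.5,0],
    [0,0,-2.5,0],
    [0,0,-1.5,0],
    [0,0,0,0],
    [0,0,0,0]
  ],
  "jaw": 0.55
}}

```text
clock: 18.82
eef_pos: [439.0, 383.1, 121.8]
tcp_rot: [3.14, 0.002, -3.03]
contact_force: [0.6, -0.1, 0.1]
opening: 0.447
```

```bash
python3 - <<'E'
from h import *
np.set_printoptions(precision=1,suppress=True)
s=r.sense();print(s["eef_pos"],s["tcp_rot"])
w=snap("wrist","w9");W=cloud(w);im=w["im"].astype(int)
q=(W[...,2]>45)&(W[...,2]<75)&(w["d"]>0)&(im.max(-1)<70)&(W[...,1]<420)&(W[...,0]<500)
for a,c,sb,l in blobs(q,60): print("dark",a,c,sb,np.median(W[l],0),np.percentile(W[l][:,2],95),onz(w,*c,62))
a=snap("side","s9");Ws=cloud(a);im=a["im"].astype(int)
q=(im.max(-1)<60);q[:300]=0;q[400:]=0;q[:,:320]=0;q[:,400:]=0
for A,c,sb,l in blobs(q,10): print("side",A,c,sb,np.median(Ws[l],0),Ws[l][:,2].max())
print(proj(a,[438,383,64]),proj(a,[438,383,53]))
go(554.2,64,135,np.radians(202.6))
E
```

```text
[439.  383.1 121.8] [ 3.1  0.  -3. ]
dark 495 [319.  240.5] [308 228  23  26] [434.6 382.6  63.2] 64.3586923440592 [435.1 382.6  62. ]
dark 536 [188.2 284.5] [175 272  28  26] [477.2 295.6  62.8] 64.16604948053377 [477.4 295.5  62. ]
dark 510 [231.7 284.4] [219 272  26  26] [473.6 325.7  63. ] 64.17749875007253 [473.9 325.7  62. ]
side 109 [368.1 306. ] [364 300   9  13] [435.  414.3 157.8] 612.6872758279885
side 126 [347.5 325.3] [344 317   8  18] [476.8 319.3  60.9] 612.6872758279885
side 70 [366.2 349.2] [362 345   9   9] [436.6 387.6  61.3] 64.14405572846508
(np.float64(365.6750045513586), np.float64(345.96626070214313)) (np.float64(365.4375698524769), np.float64(351.50456180514163))
first roll -0.283 then tool cm x 1.51 y -33.85 z -1.51
```

The balance cap top reads 64.3 mm against 64.2 mm for its neighbours, so it is fully seated. Next is the sample, starting with a look at the rotor.

Call:
{"method": "drive_tool", "body": {
  "deltas": [
    [0,0,-2,-0.1],
    [0,0,-3,-0.1],
    [0,0,-2,-0.083],
    [0.9,-2.5,0,0],
    [0.9,-3.2,0,0],
    [0.9,-3.2,0,0],
    [0.9,-3.2,0,0],
    [0.9,-3.2,0,0],
    [0.9,-3.2,0,0],
    [0.9,-3.2,0,0],
    [0.9,-3.2,0,0],
    [0.9,-3.2,0,0]
  ]
}}

```text
clock: 19.92
eef_pos: [470.8, 90.5, 189.4]
tcp_rot: [3.141, -0.002, -2.747]
contact_force: [0.9, -0.2, 0.2]
opening: 0.45
```

Call:
{"method": "drive_tool", "body": {
  "deltas": [
    [0.9,-3.2,0,0],
    [0.9,-2,0,0],
    [0.9,0,0,0],
    [0,0,0,0],
    [0,0,0,0]
  ]
}}

```text
clock: 20.33
eef_pos: [465.9, 34.0, 189.9]
tcp_rot: [3.141, -0.001, -2.748]
contact_force: [0.1, -0.7, 0.2]
opening: 0.446
```

```bash
python3 - <<'E'
from h import *
np.set_printoptions(precision=1,suppress=True)
s=r.sense();print(s["eef_pos"],s["tcp_rot"],s["opening"])
w=snap("wrist","w10");W=cloud(w);im=w["im"].astype(int)
q=(W[...,2]>88)&(W[...,2]<106)&(w["d"]>0)&(im.min(-1)>165)&(np.hypot(W[...,0]-531.9,W[...,1]-54.7)<45)
for a,c,sb,l in blobs(q,30): print("white",a,c,sb,np.median(W[l],0),onz(w,*c,98))
crop(w,220,180,420,380,3,"w10")
go(554.7,64.3,135)
E
```

```text
[465.9  34.  189.9] [ 3.1 -0.  -2.7] 0.44587100209846575
white 248 [308.9 334.3] [301 326  17  18] [551.8  60.5  97.4] [551.6  60.3  98. ]
first roll 0.000 then tool cm x -9.30 y -0.64 z 5.51
```

The rotor has turned about 6° since the first look: the cap is at (551.7,60.4), so I'll use a lean angle of 17°. I'll turn slightly and go over it.

Call:
{"method": "drive_tool", "body": {
  "deltas": [
    [0,0,0,0.09],
    [-2,0,0,0],
    [-2.4,0,0,0],
    [-2.4,0,0,0],
    [-1.6,0,0,0],
    [-1,0,1,0],
    [0,0,2,0],
    [0,0,2,0],
    [0,0,0,0],
    [0,0,0,0]
  ]
}}

```text
clock: 21.22
eef_pos: [555.6, 63.0, 139.7]
tcp_rot: [3.141, -0.003, -2.836]
contact_force: [-0.5, 0.2, 0.5]
opening: 0.447
```

```bash
python3 - <<'E'
from h import *
np.set_printoptions(precision=2,suppress=True)
s=r.sense();print(s["eef_pos"],s["tcp_rot"],s["contact_force"])
go(555.7,62,62.5)
E
```

```text
[555.58  63.04 139.66] [ 3.14 -0.   -2.84] [-0.51  0.18  0.52]
first roll 0.000 then tool cm x 0.02 y -0.10 z 7.72
```

Call:
{"method": "drive_tool", "body": {
  "deltas": [
    [0,-0.1,1.5,0],
    [0,0,1.5,0],
    [0,0,1.5,0],
    [0,0,1.2,0],
    [0,0,1,0],
    [0,0,0.6,0],
    [0,0,0.4,0],
    [0,0,0,0]
  ]
}}

```text
clock: 21.88
eef_pos: [556.6, 61.1, 63.2]
tcp_rot: [3.141, -0.001, -2.837]
contact_force: [0.9, -0.2, -0.4]
opening: 0.458
```

Call:
{"method": "drive_tool", "body": {
  "deltas": [
    [0,0,0,0],
    [0,0,0,0],
    [0,0,0,0],
    [0,0,0,0],
    [0,0,0,0],
    [0,0,0,0]
  ],
  "jaw": 1,
  "force": 25
}}

```text
clock: 22.38
eef_pos: [557.2, 61.0, 64.1]
tcp_rot: [-3.141, 0.001, -2.837]
contact_force: [-0.0, 0.2, 4.6]
opening: 0.181
```

Call:
{"method": "drive_tool", "body": {
  "deltas": [
    [0.21,0,-0.45,0],
    [0.21,0,-0.45,0],
    [0.21,0,-0.45,0],
    [0.21,0,-0.45,0],
    [0,0,0,0]
  ]
}}

```text
clock: 22.8
eef_pos: [548.6, 58.3, 82.6]
tcp_rot: [-3.141, 0.001, -2.837]
contact_force: [-0.1, 1.0, 0.1]
opening: 0.174
```

Call:
{"method": "drive_tool", "body": {
  "deltas": [
    [0.21,0,-0.45,0],
    [0.21,0,-0.45,0],
    [0.21,0,-0.45,0],
    [0.21,0,-0.45,0],
    [0,0,-1,0],
    [0,0,-2,0],
    [0,0,-2.5,0],
    [0,0,-2.5,0],
    [0,0,-1,0],
    [0,0,0,0]
  ]
}}

```text
clock: 23.63
eef_pos: [542.4, 56.1, 192.5]
tcp_rot: [-3.141, 0.005, -2.837]
contact_force: [0.9, 0.7, 0.2]
opening: 0.176
```

Call:
{"method": "drive_tool", "body": {
  "deltas": [
    [0,0,0,0.095],
    [0,0,0,0.095],
    [0.6,2,0,0],
    [0.9,2.8,0,0],
    [0.9,2.8,0,0],
    [0.9,2.8,0,0],
    [0.9,2.8,0,0],
    [0.9,2.8,0,0],
    [0.9,2.8,0,0],
    [0.9,2.8,0,0],
    [0.9,2.8,0,0],
    [0.7,2.4,1,0]
  ]
}}

```text
clock: 24.63
eef_pos: [424.9, 314.2, 179.6]
tcp_rot: [3.141, 0.001, -3.027]
contact_force: [1.3, 0.0, -0.4]
opening: 0.179
```

Call:
{"method": "drive_tool", "body": {
  "deltas": [
    [0,0.6,2,0],
    [0,0,2,0],
    [0,0,2,0],
    [0,0,2,0],
    [0,0,1,0],
    [0,0,0,0],
    [0,0,0,0]
  ]
}}

```text
clock: 25.22
eef_pos: [424.6, 318.0, 88.9]
tcp_rot: [-3.141, -0.002, -3.027]
contact_force: [0.3, 0.0, 0.6]
opening: 0.178
```

```bash
python3 - <<'E'
from h import *
np.set_printoptions(precision=1,suppress=True)
s=r.sense();e=s["eef_pos"];print(e,s["tcp_rot"],s["opening"])
go(426.2,319.1,90,np.radians(186.6))
w=snap("wrist","w11");crop(w,160,140,480,380,2,"w11");a=snap("side","s11")
c=np.array([459.0,338.4]);al=np.radians(6.8);rx=np.array([np.cos(al),np.sin(al)])
foot=e[:2]+19.9*rx
print("pred foot",foot,proj(w,[*foot,e[2]-19]),"hole px",proj(w,[445,321.3,36]))
# yellow contents of held vial: triangulate centroid from side and wrist
for n,p,roi in (("w",w,(200,180,440,400)),("s",a,(300,200,420,340))):
    hsv=cv2.cvtColor(p["im"],cv2.COLOR_RGB2HSV);m=(hsv[...,0]>18)&(hsv[...,0]<32)&(hsv[...,1]>110)&(hsv[...,2]>90)
    k=np.zeros_like(m);k[roi[1]:roi[3],roi[0]:roi[2]]=1
    for ar,cc,sb,l in blobs(m&k,15): print(n,ar,cc,sb)
print("side pred foot",proj(a,[*foot,e[2]-19]),"cap",proj(a,[*(e[:2]-4*rx),e[2]+36]))
E
```

```text
[424.6 318.   88.9] [-3.1 -0.  -3. ] 0.17804165486600265
first roll -0.001 then tool cm x -0.18 y 0.09 z -0.11
pred foot [444.3 320.4] (np.float64(319.27004298485997), np.float64(301.87758223354723)) hole px (np.float64(320.54550197103134), np.float64(278.763077617731))
side pred foot (np.float64(365.34879904178007), np.float64(323.68593809048065)) cap (np.float64(380.24879488127584), np.float64(296.65825561369263))
```

View pics/w11.png

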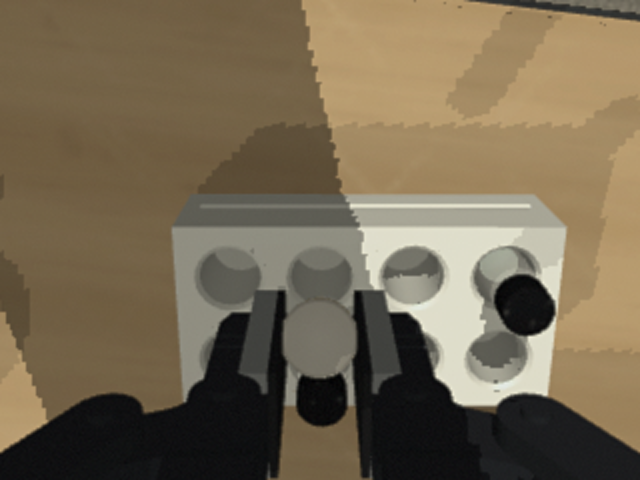

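The white cap is between the fingers at crop (318,338). The target hole is at crop (320,275), laterally in line, and the balance vial is seated at (524,303). I'll lower it in and tip it upright as before, mirrored.

Call:
{"method": "drive_tool", "body": {
  "deltas": [
    [-0.18,0.08,0,0],
    [0,0,1,0],
    [0,0,1,0],
    [0,0,0.6,0],
    [0,0,0.4,0],
    [0,0,0.3,0],
    [0,0,0,0]
  ],
  "force": 20
}}

```text
clock: 25.9
eef_pos: [426.3, 319.1, 55.7]
tcp_rot: [-3.141, -0.001, -3.027]
contact_force: [-0.1, 0.1, -0.2]
opening: 0.179
```

Call:
{"method": "drive_tool", "body": {
  "deltas": [
    [0,0,0.25,0],
    [0,0,0.25,0],
    [0,0,0,0]
  ]
}}

```text
clock: 26.15
eef_pos: [426.7, 319.4, 51.3]
tcp_rot: [-3.141, -0.0, -3.027]
contact_force: [0.5, 1.0, -0.5]
opening: 0.182
```

Call:
{"method": "drive_tool", "body": {
  "deltas": [
    [-0.3,0,0.1,0],
    [-0.3,0,0.1,0],
    [0,0,0,0]
  ]
}}

```text
clock: 26.4
eef_pos: [432.8, 319.9, 49.4]
tcp_rot: [-3.141, -0.001, -3.028]
contact_force: [-1.5, -1.1, -1.9]
opening: 0.183
```

Call:
{"method": "drive_tool", "body": {
  "deltas": [
    [-0.3,0,0.1,0],
    [-0.3,0,0.1,0],
    [0,0,0,0]
  ]
}}

```text
clock: 26.65
eef_pos: [439.2, 320.9, 47.4]
tcp_rot: [3.142, 0.0, -3.027]
contact_force: [-1.8, 0.0, -0.8]
opening: 0.179
```

Call:
{"method": "drive_tool", "body": {
  "deltas": [
    [-0.3,0,0.1,0],
    [-0.3,0,0.1,0],
    [-0.1,0,0.2,0],
    [0,0,0,0]
  ]
}}

```text
clock: 26.98
eef_pos: [445.9, 321.7, 43.2]
tcp_rot: [3.142, 0.0, -3.028]
contact_force: [-1.8, -0.0, -0.2]
opening: 0.177
```

Call:
{"method": "drive_tool", "body": {
  "deltas": [
    [0.1,0,0.3,0],
    [0.05,0,0.3,0],
    [0,0,0.3,0],
    [0,0,0.3,0],
    [0,0,0,0]
  ]
}}

```text
clock: 27.4
eef_pos: [444.0, 321.4, 31.0]
tcp_rot: [-3.141, -0.0, -3.027]
contact_force: [-0.0, 0.8, -0.8]
opening: 0.181
```

Call:
{"method": "drive_tool", "body": {
  "deltas": [
    [0,0,0.2,0],
    [0,0,0.15,0],
    [0,0,0,0]
  ]
}}

```text
clock: 27.65
eef_pos: [445.1, 322.0, 29.0]
tcp_rot: [3.141, 0.002, -3.027]
contact_force: [-0.5, -1.5, 8.8]
opening: 0.177
```

Call:
{"method": "drive_tool", "body": {
  "deltas": [
    [0,0,0,0],
    [0,0,0,0],
    [0,0,0,0],
    [0,0,0,0],
    [0,0,0,0],
    [0,0,0,0]
  ],
  "jaw": 0.65
}}

```text
clock: 28.15
eef_pos: [444.0, 321.4, 28.0]
tcp_rot: [-3.141, -0.0, -3.027]
contact_force: [-0.0, 0.0, 0.1]
opening: 0.347
```

```bash
python3 - <<'E'
from h import *
np.set_printoptions(precision=1,suppress=True)
s=r.sense();e=s["eef_pos"];print(e,s["opening"],s["contact_force"])
w=snap("wrist","w12");W=cloud(w);im=w["im"].astype(int)
q=(W[...,2]>45)&(W[...,2]<75)&(w["d"]>0)&(im.min(-1)>110)&(np.hypot(W[...,0]-445,W[...,1]-321)<22)
for a,c,sb,l in blobs(q,30): print("cap",a,c,sb,np.median(W[l],0),np.percentile(W[l][:,2],[5,50,95]))
E
```

```text
[444.  321.4  28. ] 0.3468783054732497 [-0.   0.   0.1]
cap 182 [318.9 299.5] [302 294  36  16] [441.  320.2  48.8] [45.9 48.8 50.4]
cap 760 [320.9 329.8] [301 313  37  32] [448.  322.8  63.3] [62.4 63.3 64.3]
```

The sample cap top is at 63.5 mm, so it is standing upright and seated. I'll centre the jaws and re-grip.

Call:
{"method": "drive_tool", "body": {
  "deltas": [
    [-0.3,0.1,0,0],
    [0,0,0,0]
  ]
}}

```text
clock: 28.37
eef_pos: [447.6, 323.1, 28.2]
tcp_rot: [3.141, 0.001, -3.027]
contact_force: [0.5, -0.5, 0.5]
opening: 0.35
```

Call:
{"method": "drive_tool", "body": {
  "deltas": [
    [0,0,0,0],
    [0,0,0,0],
    [0,0,0,0],
    [0,0,0,0],
    [0,0,0,0]
  ],
  "jaw": 1,
  "force": 35
}}

```text
clock: 28.78
eef_pos: [447.1, 322.9, 28.2]
tcp_rot: [3.141, 0.0, -3.027]
contact_force: [-0.1, -0.8, 1.5]
opening: 0.176
```

Call:
{"method": "drive_tool", "body": {
  "deltas": [
    [0,0,-0.5,0],
    [0,0,-1,0],
    [0,0,-1.5,0],
    [0,0,-2,0],
    [0,0,-2.5,0],
    [0,0,-2.5,0],
    [0,0,-2.5,0],
    [0,0,-2.5,0],
    [0,0,-2.5,0],
    [0,0,-1,0],
    [0,0,0,0]
  ]
}}

```text
clock: 29.7
eef_pos: [448.2, 323.7, 216.3]
tcp_rot: [3.139, 0.005, -3.027]
contact_force: [-0.2, -0.4, -0.9]
opening: 0.177
```

Call:
{"method": "drive_tool", "body": {
  "deltas": [
    [0.1,-1,0,0],
    [0.18,-2,0,0],
    [0.18,-2.8,0,0],
    [0.18,-2.8,0,0],
    [0.18,-2.8,0,0],
    [0.18,-2.8,0,0],
    [0.18,-2.8,0,0],
    [0.18,-2.8,0,0],
    [0.18,-2.8,0,0],
    [0.18,-2.8,0,0],
    [0.18,-2.8,0,0],
    [0.18,-2.8,0,0]
  ]
}}

```text
clock: 30.7
eef_pos: [459.8, 10.6, 211.2]
tcp_rot: [3.141, -0.003, -3.027]
contact_force: [0.3, 0.5, -0.2]
opening: 0.175
```

Call:
{"method": "drive_tool", "body": {
  "deltas": [
    [0.18,-2.8,0,0],
    [0.18,-2.8,0,0],
    [0.18,-2.8,0,0],
    [0.18,-2.8,0,0],
    [0.18,-2.8,0,0],
    [0.18,-2.8,0,0],
    [0.18,-2.8,0,0],
    [0.18,-2.8,0,0],
    [0.1,-1.7,0,0],
    [0,-0.8,0,0],
    [0,0,0,0]
  ]
}}

```text
clock: 31.62
eef_pos: [473.5, -237.7, 211.4]
tcp_rot: [3.14, -0.002, -3.029]
contact_force: [0.6, -0.2, -0.2]
opening: 0.175
```

```bash
python3 - <<'E'
from h import *
np.set_printoptions(precision=1,suppress=True)
s=r.sense();print(s["eef_pos"],s["tcp_rot"],s["opening"],s["qpos"])
go(534,-242.3,216)
E
```

```text
[ 473.5 -237.7  211.4] [ 3.1 -0.  -3. ] 0.175149619938567 [-0.5  0.2  1.8 -0.   1.1 -2.2]
first roll 0.000 then tool cm x -5.96 y -1.13 z -0.46
```

Call:
{"method": "drive_tool", "body": {
  "deltas": [
    [-1,-0.2,0,0],
    [-2,-0.4,0,0],
    [-2,-0.4,0,0],
    [-0.96,-0.13,0,0],
    [0,0,1,0],
    [0,0,2,0],
    [0,0,2,0],
    [0,0,2,0],
    [0,0,1,0],
    [0,0,0.2,0],
    [0,0,0,0],
    [0,0,0,0]
  ]
}}

```text
clock: 32.62
eef_pos: [535.5, -241.1, 131.8]
tcp_rot: [-3.141, 0.001, -3.027]
contact_force: [0.6, -0.2, -0.1]
opening: 0.173
```

```bash
python3 - <<'E'
from h import *
np.set_printoptions(precision=1,suppress=True)
s=r.sense();e=s["eef_pos"];print(e,s["tcp_rot"],s["opening"],s["contact_force"])
a=snap("side","s13");w=snap("wrist","w13");t=snap("top","t13")
A=cv2.resize(a["im"][160:260,290:420],(520,400),interpolation=cv2.INTER_CUBIC)
B=cv2.resize(w["im"][160:480,210:430],(275,400))
cv2.imwrite("pics/m13.png",np.hstack([A,B])[:,:,::-1])
print("side px of focus",proj(a,[534,-242.3,130]),"foot",proj(a,[534,-242.3,106]),"top",proj(a,[534,-242.3,165]))
Ws=cloud(a);hsv=cv2.cvtColor(a["im"],cv2.COLOR_RGB2HSV)
m=(hsv[...,0]>18)&(hsv[...,0]<34)&(hsv[...,1]>110)&(hsv[...,2]>80);m[:170]=0;m[260:]=0;m[:,300:]&=True;m[:,:300]=0;m[:,420:]=0
for ar,c,sb,l in blobs(m,6): print("yellow",ar,c,sb,np.median(Ws[l],0))
m=(a["im"].min(-1)>150);m[:170]=0;m[250:]=0;m[:,:330]=0;m[:,390:]=0
for ar,c,sb,l in blobs(m,6): print("white",ar,c,sb,np.median(Ws[l],0))
# lens & panel from side depth: points 110..165 high near stand
q=(Ws[...,1]<-150)&(Ws[...,1]>-330)&(a["d"]>0)&(Ws[...,2]>95)&(Ws[...,2]<200)&(Ws[...,0]>360)&(Ws[...,0]<680)
for ar,c,sb,l in blobs(q,30): print("pts",ar,c,sb,Ws[l].mean(0),Ws[l].min(0),Ws[l].max(0))
E
```

```text
[ 535.5 -241.1  131.8] [-3.1  0.  -3. ] 0.1730649518825732 [ 0.6 -0.2 -0.1]
side px of focus (np.float64(351.02128950232793), np.float64(191.86032692858217)) foot (np.float64(350.7775774230799), np.float64(200.53592490495933)) top (np.float64(351.38205173448796), np.float64(179.01800864490315))
white 70 [346.  245.4] [330 243  34   7] [518.7  -9.3  77.7]
pts 450 [318.2 184.6] [307 170  21  32] [ 625.9 -271.2  135.9] [ 607.8 -325.2   95.1] [ 650.5 -223.2  165.2]
pts 226 [351.5 183.9] [347 170  11  32] [ 531.6 -225.3  156.8] [ 516.8 -246.5  107.5] [ 543.3 -197.3  199.7]
pts 533 [400.5 200.9] [386 188  27  29] [ 403.3 -185.2  132.2] [ 374.6 -218.8   95.1] [ 440.  -158.3  162.4]
```

View pics/m13.png

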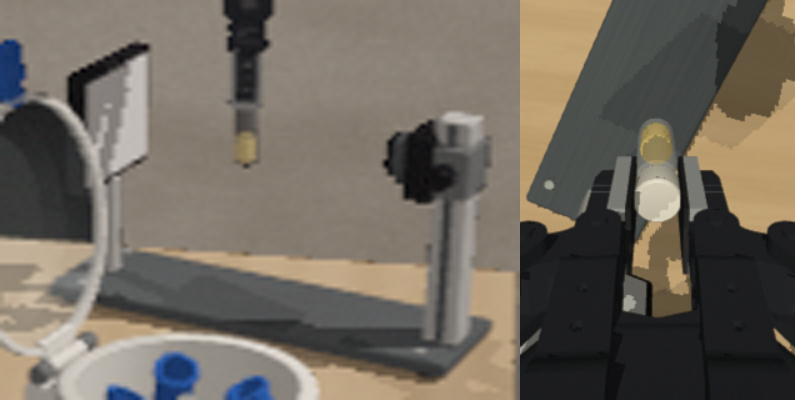

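The side view shows the sample hanging upright in the gap, with its foot at about (351,201), the lens front at about (388,199) and the panel at about (319,190). The wrist view shows the white cap at (320,320), with the yellow contents below it. I'll do a final numeric check of the offsets.

```bash
python3 - <<'E'
from h import *
np.set_printoptions(precision=1,suppress=True)
a=load("s13");w=load("w13");e=r.sense()["eef_pos"]
o=np.array([519.5,-238]);ux=np.array([.945,-.326]);uy=np.array([.326,.945])
P=lambda x,y,z:proj(a,[*(o+x*ux+y*uy),z])
print("pred lens front",P(-84,0,130),"panel face centre top",P(114,0,164),"column top",P(-130,0,162))
im=a["im"].astype(int)
# vial silhouette against grey wall in side view
for v in range(176,206): print(v,["%d,%d,%d"%tuple(im[v,u]) for u in range(345,359,2)]) if v>=186 and v%2==0 or v>198 else None
print("foot near edge pred z=106,108.8",proj(a,[535.5,-233.5,106]),proj(a,[535.5,-233.5,108.8]))
W=cloud(w);iw=w["im"].astype(int)
m=(iw.min(-1)>150)&(W[...,2]>155)&(W[...,2]<180)&(np.hypot(W[...,0]-535,W[...,1]+241)<25)
for ar,c,sb,l in blobs(m,30): print("cap",ar,c,sb,np.median(W[l],0),np.percentile(W[l][:,2],[50,95]),onz(w,*c,167))
hsv=cv2.cvtColor(w["im"],cv2.COLOR_RGB2HSV)
m=(hsv[...,0]>18)&(hsv[...,0]<32)&(hsv[...,1]>70);m[:240]=0;m[310:]=0;m[:,:300]=0;m[:,340:]=0
for ar,c,sb,l in blobs(m,30): print("yellow",ar,c,sb,onz(w,*c,120))
d=w["d"];q=(W[...,2]>8)&(W[...,2]<20)&(d>0)&(iw.max(-1)<110)
for ar,c,sb,l in blobs(q,1500): print("base",ar,c,cv2.minAreaRect(W[l][:,:2].astype(np.float32)))
E
```

```text
pred lens front (np.float64(386.2372667701109), np.float64(197.67862067592898)) panel face centre top (np.float64(318.04461726392583), np.float64(174.05497945799902)) column top (np.float64(404.00400754868934), np.float64(188.3730507401874))
186 ['144,135,123', '131,124,115', '110,107,105', '108,105,103', '110,107,104', '117,110,102', '141,132,121']
188 ['140,130,120', '140,131,121', '70,66,63', '78,74,70', '96,92,87', '139,130,119', '138,129,118']
190 ['138,128,117', '135,125,114', '70,68,64', '77,72,69', '95,90,86', '135,125,114', '134,124,113']
192 ['138,128,117', '132,123,111', '72,67,65', '84,78,73', '87,82,78', '136,125,114', '134,124,112']
194 ['131,121,109', '135,124,112', '126,111,83', '138,123,89', '136,124,97', '133,121,111', '134,124,112']
196 ['131,120,109', '131,121,110', '138,122,85', '148,130,90', '157,137,98', '133,123,110', '132,121,110']
198 ['132,122,111', '131,120,109', '137,120,84', '150,132,92', '153,135,98', '132,122,110', '132,122,110']
199 ['133,122,110', '132,122,112', '134,118,82', '146,128,90', '152,134,98', '130,119,108', '132,121,110']
200 ['132,121,110
[... 383 characters left out ...]
, '132,121,110', '133,124,111']
204 ['134,124,112', '134,124,112', '132,123,110', '131,121,110', '134,123,113', '134,124,112', '134,125,113']
205 ['136,125,114', '134,124,113', '133,124,112', '131,121,110', '133,123,112', '134,124,113', '135,124,113']
foot near edge pred z=106,108.8 (np.float64(349.8384683294024), np.float64(201.5735271727847)) (np.float64(349.8662267887698), np.float64(200.56246657556812))
cap 950 [320.4 319.3] [303 302  35  35] [ 534.5 -240.9  167.3] [167.3 168.2] [ 534.8 -240.9  167. ]
yellow 700 [318.5 274.7] [306 258  26  33] [ 535.7 -241.7  120. ]
base 29473 [331.3 170.2] ((517.36767578125, -238.1334228515625), (90.32186889648438, 289.3197021484375), 71.02513885498047)
```

Call:
{"method": "drive_tool", "body": {
  "deltas": [
    [0.12,-0.07,0.1,0],
    [0.12,-0.06,0.1,0],
    [0,0,0,0],
    [0,0,0,0],
    [0,0,0,0],
    [0,0,0,0],
    [0,0,0,0],
    [0,0,0,0]
  ]
}}

```text
clock: 33.43
eef_pos: [533.0, -242.7, 129.1]
tcp_rot: [3.142, -0.0, -3.027]
contact_force: [-0.1, 0.3, 0.2]
opening: 0.178
```

```bash
python3 - <<'E'
from h import *
np.set_printoptions(precision=1,suppress=True)
w=snap("wrist","w14");a=snap("side","s14");e=r.sense();print(e["eef_pos"],e["opening"],e["contact_force"],e["qvel"])
W=cloud(w);iw=w["im"].astype(int)
m=(iw.min(-1)>150)&(W[...,2]>150)&(W[...,2]<180)&(np.hypot(W[...,0]-535,W[...,1]+241)<25)
for ar,c,sb,l in blobs(m,30): print("cap",ar,np.median(W[l],0),onz(w,*c,165))
Ws=cloud(a);hsv=cv2.cvtColor(a["im"],cv2.COLOR_RGB2HSV);m=(hsv[...,0]>105)&(hsv[...,0]<130)&(hsv[...,1]>150);m[:,:250]=0;m[250:]=0;m[:,400:]=0
for ar,c,sb,l in blobs(m,20): print("lid tab blue",ar,c,np.median(Ws[l],0))
im=a["im"].max(-1)<60;im[:300]=0;im[400:]=0;im[:,:320]=0;im[:,400:]=0
for ar,c,sb,l in blobs(im,20): print("rack caps",c,np.median(Ws[l],0))
E
```

```text
[ 533.  -242.7  129.1] 0.17586637444227005 [-0.2  0.   0.1] [ 0.  0.  0.  0. -0. -0.]
cap 956 [ 531.8 -242.4  164.2] [ 531.4 -242.4  165. ]
lid tab blue 104 [291.1 176.8] [638.2  21.8 242.4]
rack caps [347.5 325. ] [476.9 319.4  61.5]
rack caps [366.5 349.3] [436.4 387.7  61.3]
```

```bash
python3 -c "
from rig import job
print(job.sign_off())"
```

```text
the job is handed in; nothing more can be done
None
```

The job is handed in at about 33.5 s on the clock. The arm is still holding the sample at the focus.

- **Lid:** I opened it by its tab until it pushed back with about 17 N at the stop. In the last side view the tab was still about 30 mm behind the hinge and 242 mm up, which fits fully back.
- **Balance vial:** I pulled it along its lean and tipped it upright in the rack hole at x = -15.5, y = +46.5. It is fully down: its cap top read 64.3 mm, against 64.2 mm for the neighbouring vials.
- **Sample vial:** I pulled it out the same way. Since the tool only points straight down, I stood it for a moment in the free hole at x = -15.5, y = -15.5 to bring it upright. I then re-gripped it and carried it to the stand.
- **Final hold:** The TCP is at (533.0, -242.7), against my focus estimate of (533, -243). The cap is at about (532, -242.4, 165), so the glass middle is at about 130 mm. The arm was still, with near-zero contact force and the grip steady.

Some readings disagreed:
- **Tool height:** The reported tool height was about 36 mm lower than the cameras showed. The first grip on the tab therefore closed on air, touching nothing, and I corrected for the offset afterwards.
- **Vial height:** Before the last correction, which was planned between the two readings, the side view put the vial's foot about 2 mm lower than the wrist view. The final height has that uncertainty.
- **Stand position:** The two cameras differed by about 2 mm on the stand's position, and I used the average.

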